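Close the four studio pots with their own lids

ROBOT

A 6-joint arm with a two-finger parallel gripper is mounted at the origin on a cart in front of the work surface, level with it; the furniture and walls round the work are solid. World frame = base frame: x ahead of the robot, y to its left, z up, the work surface at z = 0. Lengths are in mm, angles in degrees, forces in N, time in s.
With the tool pointing down it reaches from about 350 to 850 mm from the base axis. Payload 8.1 kg.
Tool frame: the origin (TCP) lies midway between the tips of the shut fingers; the grasp point (between the pads) lies 19 mm behind it (hold_point_z is the distance from the TCP to the grasp point, in mm); z points along the fingers, y is the direction in which the jaws open and shut (so a half turn about z gives the same grasp; the last joint's range is limited). The gripper opens to 85 mm and grips with 20 to 120 N. Pads are 22 mm wide; open, the fingers measure 114 mm over their backs; the gripper's body (76 mm by 85 mm) begins 54 mm behind the grasp point. The pads swing forward as they close: fully open they stand 13 mm farther back than shut.
Start: joints at [-72.445, 7.471, 85.268, -0, 87.261, -4.893], TCP at [229.132, -554.53, 231.292] pointing down, gripper open.
Joint ranges: [-169.43, 169.43], [-51.17, 129.36], [1.28, 143.12], [-76.62, 256.62], [0, 156.53], [-152.29, 152.29]. Speed limits (degrees/s): [136.94, 136.94, 159.86, 180, 180, 180].

INTERFACE

Orientations are given as [roll, pitch, yaw] about the fixed x, y, z axes, in that order (R = Rz(yaw) Ry(pitch) Rx(roll)).
In Python, from bench import sense, snapshot, camera_params, hand_in, hold_point_z gives the robot as it stands.
- The arm moves only by the tool servo_tool, never from a script. Its argument "motion" is a list of rows, each a list of 7 numbers: the finger opening in mm, from 0 to 85.4, then the shift along the tool's x, y, z in mm, then the turn, a rotation vector about the tool's x, y, z in rad. A call has 1 to 10 rows; each row shifts and turns the pose as measured when the row begins, along the tool's axes as they then stand; what a row does not reach is not made up. A row lasts 1/10 s, in which the tool goes at most 50 mm and 8.59 degrees, less where a joint would pass 70% of its speed; a pose out of reach is approached as far as the arm can. A call with a gripper value outside its range is refused whole. The fingers move at their own pace and stop on an object; "force" is the grip in N (left out, the last holds). Time passes only in rows, so rows that do not move let the fingers close. It gives the time, the measured TCP pose, the force and the opening at its end, in the units of the state.
- sense(): the state, without advancing time (a new reading comes with each control period).
- snapshot(name): name is "scene" or "top"; returns the picture (480x640x3 uint8, blue, green, red); there is no depth.
- camera_params(name): a dict with "fx", "fy", "cx", "cy" (pixels), "D" ([k1, k2, p1, p2, k3] as OpenCV has them; the pictures are not rectified), "R" (3x3) and "t" (3): a world point X has camera coordinates R X + t. Camera axes: x right, y down, z forward; pixel columns grow to the right and rows downward; lengths in mm; the calibration is good to about 2 mm. A picture is of the moment at which its call begins. camera_params takes no time and is no camera call.
- hand_in(): hands the job in, once; it reports no verdict.
The state is a dict: "time": time; "joint_pos": joint angles; "qd": joint speeds; "joint_efforts": joint torques, N m; "tool_pos": TCP position; "tcp_rot": TCP orientation; "ft_force": force on the tool from outside, world axes, zero at the start; "wrist_torque": the same for the moment, N m; "finger_gap": finger opening in mm.
Only numpy, scipy, OpenCV 4.12 (cv2) and the standard library are available. Lean on these libraries where they do the work, as an engineer would, in place of code of your own. Each camera call takes 0.05 s, during which the arm holds its last target. There are 200 camera calls.

TASK

Close up the four white ceramic pots for the night: put each of the four round wooden lids on the pot of its own size, knob up, with its plug in the mouth and its disc resting flat on the rim all round. Leave the pots standing where they are, and leave the grey cup and the square coaster alone.

Things in the scene. Friction and masses are not known exactly. Their poses are not given: they have to be found in the camera images.
- lid_a_knob (a point): The smallest lid: round, light wood, right way up. From below: tapered cork plug 10 mm deep (24 mm across at the foot, 34 at the top), disc 46 mm across, 6 mm thick, upright round knob 20 mm across, 30 mm high. Point: centre of the knob, 15 mm above the disc's top, 31 mm above the plug's foot, which stands on the table; 21 mm above the rim when home. z up along the knob. Belongs on pot_a.
- pot_a_mouth (a point): The smallest pot: a loose, straight-sided, round white ceramic pot, 46 mm across outside, 38 mm inside, 40 mm high, open at the top, standing upright on the table. This point is the centre of its mouth, level with the rim; z points up.
- lid_b_knob (a point): The second smallest lid: round, light wood, right way up. From below: tapered cork plug 10 mm deep (38 mm across at the foot, 48 at the top), disc 60 mm across, 6 mm thick, upright round knob 20 mm across, 30 mm high. Point: centre of the knob, 15 mm above the disc's top, 31 mm above the plug's foot, which stands on the table; 21 mm above the rim when home. z up along the knob. Belongs on pot_b.
- pot_b_mouth (a point): The second smallest pot: a loose, straight-sided, round white ceramic pot, 60 mm across outside, 52 mm inside, 46 mm high, open at the top, standing upright on the table. This point is the centre of its mouth, level with the rim; z points up.
- lid_c_knob (a point): The second largest lid: round, light wood, right way up. From below: tapered cork plug 10 mm deep (52 mm across at the foot, 62 at the top), disc 74 mm across, 6 mm thick, upright round knob 20 mm across, 30 mm high. Point: centre of the knob, 15 mm above the disc's top, 31 mm above the plug's foot, which stands on the table; 21 mm above the rim when home. z up along the knob. Belongs on pot_c.
- pot_c_mouth (a point): The second largest pot: a loose, straight-sided, round white ceramic pot, 74 mm across outside, 66 mm inside, 52 mm high, open at the top, standing upright on the table. This point is the centre of its mouth, level with the rim; z points up.
- lid_d_knob (a point): The largest lid: round, light wood, right way up. From below: tapered cork plug 10 mm deep (66 mm across at the foot, 76 at the top), disc 88 mm across, 6 mm thick, upright round knob 20 mm across, 30 mm high. Point: centre of the knob, 15 mm above the disc's top, 31 mm above the plug's foot, which stands on the table; 21 mm above the rim when home. z up along the knob. Belongs on pot_d.
- pot_d_mouth (a point): The largest pot: a loose, straight-sided, round white ceramic pot, 88 mm across outside, 80 mm inside, 58 mm high, open at the top, standing upright on the table. This point is the centre of its mouth, level with the rim; z points up.
- cup_centre (a point): A grey stoneware cup, no part of the set: 72 mm across its flared rim, narrower at the foot, 50 mm high, open, without a lid. To be left alone. This point is its centre, 25 mm up.
- mat_centre (a point): A square striped-wood coaster, 88 x 88 x 7 mm, without a knob, lying flat on the table. To be left alone. This point is its centre.
Not all that is in view belongs to the job. What is shaped like the part that bears lid_c_knob but blue or orange is not meant. Leave any purple look-alike of the part that bears lid_b_knob alone.

How it is judged (in metres and radians):
At the end, for the whole second after the job is handed in: Each lid sits on the pot of its size: knob within 6 mm of the pot's centre line, 18 to 25 mm above the rim, tilt under 0.08 rad. Pots upright (0.05 rad) on the table, within 30 mm of their start; cup and coaster within 20 mm of theirs. All released and at rest (horizontal distance between lid_a_knob and pot_a_mouth below 0.006 m and z of lid_a_knob in the frame of pot_a_mouth between 0.018 and 0.025 m and angle between each of lid_a_knob, lid_b_knob, lid_c_knob, lid_d_knob's own z axis and vertical below 0.08 rad and angle between each of pot_a_mouth, pot_b_mouth, pot_c_mouth, pot_d_mouth's own z axis and vertical below 0.05 rad and height (world z) of pot_a_mouth below 0.044 m and linear speed of each of lid_a, pot_a, lid_b, pot_b, lid_c, pot_c, lid_d, pot_d below 0.02 m/s and distance of each of pot_a_mouth, pot_b_mouth, pot_c_mouth, pot_d_mouth from where it was at the start of the episode below 0.03 m and horizontal distance between lid_b_knob and pot_b_mouth below 0.006 m and z of lid_b_knob in the frame of pot_b_mouth between 0.018 and 0.025 m and height (world z) of pot_b_mouth below 0.05 m and horizontal distance between lid_c_knob and pot_c_mouth below 0.006 m and z of lid_c_knob in the frame of pot_c_mouth between 0.018 and 0.025 m and height (world z) of pot_c_mouth below 0.056 m and horizontal distance between lid_d_knob and pot_d_mouth below 0.006 m and z of lid_d_knob in the frame of pot_d_mouth between 0.018 and 0.025 m and height (world z) of pot_d_mouth below 0.062 m and distance of each of cup_centre, mat_centre from where it was at the start of the episode below 0.02 m); the robot touches nothing.
It fails at once if a pot is tipped over or lifted ((angle between pot_a_mouth's own z axis and vertical above 0.35 rad or height (world z) of pot_a_mouth above 0.06 m) or (angle between pot_b_mouth's own z axis and vertical above 0.35 rad or height (world z) of pot_b_mouth above 0.066 m) or (angle between pot_c_mouth's own z axis and vertical above 0.35 rad or height (world z) of pot_c_mouth above 0.072 m) or (angle between pot_d_mouth's own z axis and vertical above 0.35 rad or height (world z) of pot_d_mouth above 0.078 m)).
It fails at once if the cup or the coaster is shifted by more than 40 mm (distance of any of cup_centre, mat_centre from where it was at the start of the episode above 0.04 m).
It also fails if it takes over 91 s, if anything falls off the work surface, if the arm or the gripper's body presses on something with over 40 N, if the wrist force passes 120 N, or if a joint passes its speed limit or range.

## Working session

There is one attempt and no reset: what is moved stays moved. The work goes in short steps, Python scripts to look and compute and a tool call to move; the robot and the scene stay as the last step left them, time stands still between calls to the robot, and variables do not carry over. Pictures are saved under pics/ and viewed, about 12 in all and at most 16, crops included, and the job is handed in when it is done.

Besides the shell and the picture viewer there is one more tool, called after ">>>" as name(argument=value, ...), one argument or row to a line, values as JSON. servo_tool: Moves the arm, as the interface text tells. Its arguments: {"type":"object","properties":{"motion":{"type":"array"},"force":{"type":"number"}},"required":["motion"]}

```bash
mkdir -p pics
python3 - <<'E'
from bench import *
import cv2
for n in("top","scene"):
    cv2.imwrite(f"pics/{n}0.png",snapshot(n)); p=camera_params(n); print(n,{k:(v.tolist() if hasattr(v,'tolist') else v) for k,v in p.items()})
print(sense(), hold_point_z)
E
```

```text
top {'fx': 446.97853486487514, 'fy': 446.97853486487514, 'cx': 317.3976327404097, 'cy': 241.85668058188926, 'D': [-0.002378706848252188, 0.0, 0.0, 0.0, 0.0], 'R': [[0.007076666963899584, -0.9996309881551178, 0.02622609968533833], [-0.9843209107039212, -0.011585937428296356, -0.1760059965027067], [0.17624490215516941, -0.024569362505585116, -0.9840396744493505]], 't': [41.847428087070114, 556.326274459778, 938.7877741683412]}
scene {'fx': 475.742729460957, 'fy': 475.742729460957, 'cx': 326.5334053665337, 'cy': 236.74572056780255, 'D': [-0.118544719818697, 0.0, 0.0, 0.0, 0.0], 'R': [[-0.48657763440402363, -0.873587064568781, -0.009372636549257013], [-0.6802238675067831, 0.3855650935066638, -0.6234060063420241], [0.5482131846023942, -0.2969599287568907, -0.7818421227721126]], 't': [326.3314636559518, 406.459062336102, 862.2850261134985]}
{'time': 0.1, 'joint_pos': array([-7.24445455e+01,  7.51167309e+00,  8.53253743e+01,  1.76021949e-03,
        8.72611562e+01, -4.89307049e+00]), 'qd': array([-0.03139399, -0.03513436, -0.14885753, -0.01847801, -0.00303235,
       -0.00555928]), 'joint_efforts': array([ 1.24926461e-03, -5.70948708e+01, -5.01943338e+01, -1.03473906e-04,
        8.04593641e-03, -3.21488210e-05]), 'tool_pos': array([ 228.98868586, -554.03359999,  230.3176547 ]), 'tcp_rot': array([-1.79902304e+02, -1.01280604e-02,  2.24484307e+01]), 'ft_force': array([-0.54672677,  0.57015282,  0.28184203]), 'wrist_torque': array([ 0.02224204, -0.03422183,  0.00953709]), 'finger_gap': 85.52263319820509} 18.700000000000003
```

View pics/top0.png

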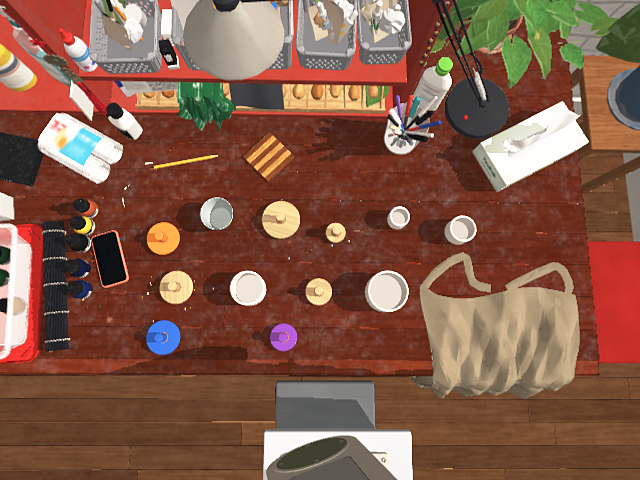

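View pics/scene0.png

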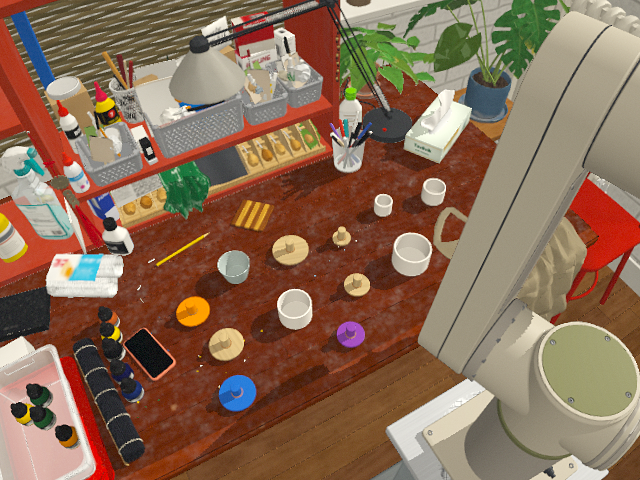

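Wood lids in the top picture: (281,219) is d, (335,233) is a, (318,291) is b and (176,287) is c. Orange (163,238), blue (163,337) and purple (283,337) are decoys. White pots: a (399,217), b (460,230), c (248,288), d (387,291). The grey cup is at (216,213). I'll confirm these in an enlarged crop, with model outlines projected from initial estimates.

```bash
cat > h.py <<'E'
from bench import *
import cv2, numpy as np
def proj(n,P):
    c=camera_params(n);K=np.array([[c['fx'],0,c['cx']],[0,c['fy'],c['cy']],[0,0,1]])
    return cv2.projectPoints(np.float64(P).reshape(-1,3),cv2.Rodrigues(np.array(c['R']))[0],np.array(c['t'],float),K,np.array(c['D']))[0].reshape(-1,2)
def back(n,u,v,z):
    c=camera_params(n);K=np.array([[c['fx'],0,c['cx']],[0,c['fy'],c['cy']],[0,0,1]])
    p=cv2.undistortPoints(np.float64([[[u,v]]]),K,np.array(c['D'])).ravel()
    R=np.array(c['R']);d=R.T@[p[0],p[1],1];o=-R.T@np.array(c['t']);return (o+d*(z-o[2])/d[2])[:2]
def circ(x,y,z,r):
    a=np.linspace(0,2*np.pi,72);return np.c_[x+r*np.cos(a),y+r*np.sin(a),0*a+z]
DIA=dict(a=46,b=60,c=74,d=88);H=dict(a=40,b=46,c=52,d=58)
E
cat > m.py <<'E'
from h import *
from scipy.optimize import minimize
im=cv2.imread("pics/top0.png")
g=cv2.GaussianBlur(im,(0,0),.8).astype(float)
L=dict(a=(335,235),b=(318,292),c=(176,288),d=(281,221)); P=dict(a=(399,215),b=(460,228),c=(248,286),d=(387,289))
def fit(uv,z,r,white):
    x0=back("top",*uv,z)
    sat=g.min(2) if white else g[:,:,1]
    def score(xy):
        def s(rr): 
            q=proj("top",circ(*xy,z,rr)).astype(np.float32); return cv2.remap(sat.astype(np.float32),q[:,0].reshape(-1,1),q[:,1].reshape(-1,1),cv2.INTER_LINEAR).ravel()
        return -np.mean(np.clip(s(r-3)-s(r+3),-20,80))
    best=min(((score(x0+[i,j]),i,j) for i in range(-12,13,2) for j in range(-12,13,2)))
    r_=minimize(score,x0+best[1:],method="Nelder-Mead",options=dict(initial_simplex=[x0+best[1:],x0+np.array(best[1:])+[2,0],x0+np.array(best[1:])+[0,2]]));return r_.x,r_.fun
S=3;x1,y1,x2,y2=140,185,490,325;S=2.25
o=cv2.resize(im[y1:y2,x1:x2],None,fx=S,fy=S,interpolation=cv2.INTER_CUBIC)
for k in "abcd":
    for nm,uv,z,w in(("lid",L[k],16,0),("pot",P[k],H[k],1)):
        x,f=fit(uv,z,DIA[k]/2,w);print(nm,k,x.round(1),round(f,1),np.hypot(*x).round())
        cv2.polylines(o,[np.int32((proj("top",circ(*x,z,DIA[k]/2))-[x1,y1]+.5)*S)],1,(255,255,0),1)
        if not w: cv2.polylines(o,[np.int32((proj("top",circ(*x,46,10))-[x1,y1]+.5)*S)],1,(0,0,255),1)
cv2.imwrite("pics/crop1.png",o)
E
python3 m.py
```

```text
lid a [584.2   4. ] -80.0 584.0
pot a [ 619.  -138.6] -80.0 634.0
lid b [447.7  42.1] -80.0 450.0
pot b [ 591.2 -279. ] -80.0 654.0
lid c [455.8 360.2] -80.0 581.0
pot c [452.9 196.1] -80.0 494.0Traceback (most recent call last):
  File "m.py", line 19, in <module>
    x,f=fit(uv,z,DIA[k]/2,w);print(nm,k,x.round(1),round(f,1),np.hypot(*x).round())
        ~~~^^^^^^^^^^^^^^^^^
  File "m.py", line 13, in fit
    best=min(((score(x0+[i,j]),i,j) for i in range(-12,13,2) for j in range(-12,13,2)))
  File "m.py", line 13, in <genexpr>
    best=min(((score(x0+[i,j]),i,j) for i in range(-12,13,2) for j in range(-12,13,2)))
               ~~~~~^^^^^^^^^^
  File "m.py", line 12, in score
    return -np.mean(np.clip(s(r-3)-s(r+3),-20,80))
                                   ~^^^^^
  File "m.py", line 11, in s
    q=proj("top",circ(*xy,z,rr)).astype(np.float32); return cv2.remap(sat.astype(np.float32),q[:,0].reshape(-1,1),q[:,1].reshape(-1,1),cv2.INTER_LINEAR).ravel()
      ~~~~^^^^^^^^^^^^^^^^^^^^^^
  File "h.py", line 4, in proj
    c=camera_params(n);K=np.array([[c['fx'],0,c['cx']],[0,c['fy'],c['cy']],[0,0,1]])
ValueError: time passes only in moves, steps and waits
```

```bash
python3 - <<'E'
import re
s=open('h.py').read().replace("import cv2, numpy as np","import cv2, numpy as np, functools, bench\ncamera_params=functools.cache(bench.camera_params)")
open('h.py','w').write(s)
s=open('m.py').read().replace("-20,80","-20,160");open('m.py','w').write(s)
E
python3 m.py
```

```text
lid a [585.1   5.4] -148.7 585.0
pot a [ 619.3 -138.4] -137.8 635.0
lid b [449.5  43.3] -150.3 452.0
pot b [ 591.7 -280. ] -136.1 655.0
lid c [456.5 361. ] -151.0 582.0
pot c [453.6 196.8] -151.5 494.0
lid d [614.1 131.2] -145.6 628.0
pot d [ 449.2 -105.4] -144.4 461.0
```

View pics/crop1.png

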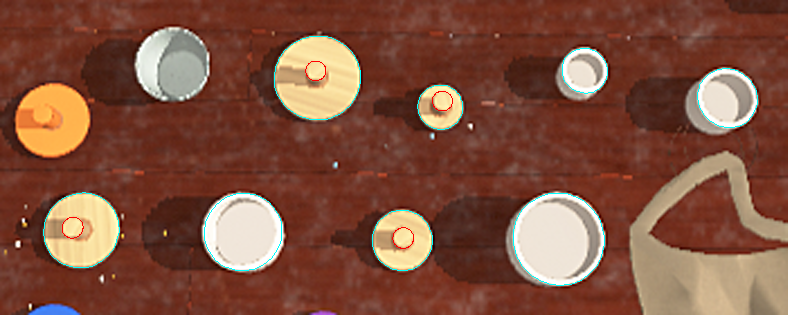

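The outlines fit every lid and pot, and the knobs agree too. I'll take lid a first, turning the tool to yaw 0 on the way.

>>> servo_tool(
  motion=[
    [40,0,0,0,0,0,0.1303],
    [40,0,0,0,0,0,0.1303],
    [40,0,0,0,0,0,0.1303],
    [40,26,-41,0,0,0,0],
    [40,26,-41,0,0,0,0],
    [40,26,-41,0,0,0,0],
    [40,26,-41,0,0,0,0],
    [40,26,-41,0,0,0,0],
    [40,26,-41,0,0,0,0],
    [40,26,-41,0,0,0,0],
  ],
  force=40,
)

```text
time: 1.1
tool_pos: [415.6, -263.3, 224.7]
tcp_rot: [-179.5, 0.3, -1.5]
ft_force: [0.9, -0.3, 0.2]
finger_gap: 40.1
```

>>> servo_tool(
  motion=[
    [40,0,0,0,0,0,-0.026],
    [40,28,-43,10,0,0,0],
    [40,28,-43,10,0,0,0],
    [40,28,-43,10,0,0,0],
    [40,28,-43,15,0,0,0],
    [40,28,-43,15,0,0,0],
    [40,24,-40,15,0,0,0],
    [40,0,0,30,0,0,0],
    [40,0,0,20,0,0,0],
    [40,0,0,0,0,0,0],
  ],
)

```text
time: 2.1
tool_pos: [573.5, -10.6, 99.5]
tcp_rot: [-179.5, 0.4, 0.6]
ft_force: [-0.8, 0.3, 0.2]
finger_gap: 39.7
```

>>> servo_tool(
  motion=[
    [40,11,-16,0,-0.009,0.007,0.01],
    [40,0,0,0,0,0,0],
    [40,0,0,30,0,0,0],
    [40,0,0,0,0,0,0],
  ],
)

```text
time: 2.5
tool_pos: [584.7, 2.4, 71.4]
tcp_rot: [179.9, -0.0, -0.1]
ft_force: [-0.6, 0.5, -0.5]
finger_gap: 40.3
```

>>> servo_tool(
  motion=[
    [40,0.5,-3,20,0,0,0],
    [40,0,0,20,0,0,0],
    [40,0,0,10,0,0,0],
    [40,0,0,0,0,0,0],
  ],
)

```text
time: 2.9
tool_pos: [588.7, 1.4, 27.6]
tcp_rot: [179.8, -0.4, -0.2]
ft_force: [0.4, 0.1, 0.3]
finger_gap: 40.0
```

Run:
```python
from h import *
im=snapshot("scene"); t=snapshot("top")
u,v=np.int32(proj("scene",[585,5,30])[0]);a=cv2.resize(im[v-60:v+60,u-60:u+60],None,fx=3.3,fy=3.3)
u,v=np.int32(proj("top",[585,5,30])[0]);b=cv2.resize(t[v-60:v+60,u-60:u+60],None,fx=3.3,fy=3.3)
cv2.imwrite("pics/g1.png",np.hstack([a,b])); s=sense();print(s['tool_pos'],s['ft_force'])
```

```text
[590.0266697    1.4708103   29.15931038] [-0.38758468  0.3611992  -0.95814212]
```

View pics/g1.png

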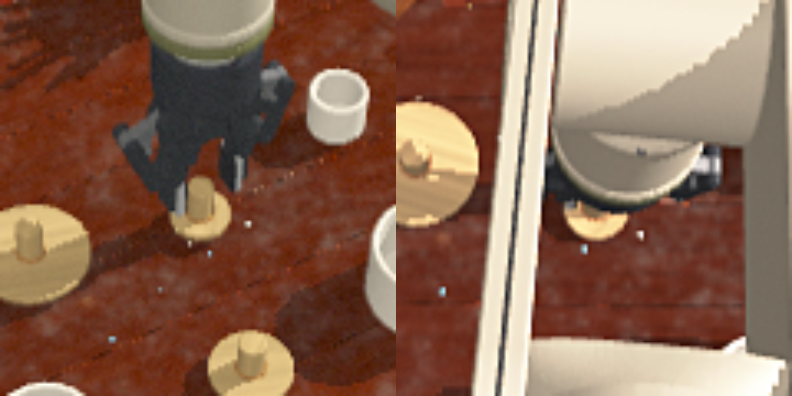

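>>> servo_tool(
  motion=[
    [40,-4,-4,4,0,0,0],
    [40,0,0,0,0,0,0],
    [40,0,0,4,0,0,0],
    [40,0,0,0,0,0,0],
  ],
)

```text
time: 3.4
tool_pos: [588.0, 5.6, 24.3]
tcp_rot: [179.8, -0.9, -0.2]
ft_force: [-0.7, 0.1, -0.8]
finger_gap: 40.2
```

>>> servo_tool(
  motion=[
    [40,-3,0,3,0,-0.016,0],
    [40,0,0,0,0,0,0],
    [40,0,0,3,0,0,0],
  ],
)

```text
time: 3.7
tool_pos: [585.4, 5.6, 18.6]
tcp_rot: [179.8, 0.1, -0.2]
ft_force: [-0.1, -0.5, 0.2]
finger_gap: 40.0
```

Well placed, so I'll close and lift a little.

>>> servo_tool(
  motion=[
    [10,0,0,0,0,0,0],
    [10,0,0,0,0,0,0],
    [10,0,0,0,0,0,0],
    [10,0,0,0,0,0,0],
    [10,0,0,0,0,0,0],
    [10,0,0,-10,0,0,0],
    [10,0,0,-20,0,0,0],
    [10,0,0,0,0,0,0],
  ],
)

```text
time: 4.5
tool_pos: [584.7, 5.7, 49.3]
tcp_rot: [179.8, 0.2, -0.2]
ft_force: [0.8, -0.2, 0.7]
finger_gap: 18.5
```

>>> servo_tool(
  motion=[
    [10,0,0,-35,0,0,0],
    [10,9,36,0,0,0,0],
    [10,9,36,0,0,0,0],
    [10,9,36,0,0,0,0],
    [10,7,30,0,0,0,0],
    [10,0,0,0,0,0,0],
    [10,0,0,0,0,0,0],
  ],
)

```text
time: 5.2
tool_pos: [619.6, -136.2, 85.1]
tcp_rot: [179.7, 0.1, -0.0]
ft_force: [0.1, 0.3, -0.4]
finger_gap: 18.7
```

```bash
cat > look.py <<'E'
# usage: look.py pot out [x y]: crops of scene+top with predicted lid/pot overlays
import sys
from h import *
k,out=sys.argv[1:3]
P=dict(a=(619.3,-138.4),b=(591.7,-280),c=(453.6,196.8),d=(449.2,-105.4))[k]
ims=[]
for n in("scene","top"):
    im=snapshot(n);u,v=np.int32(proj(n,[*P,H[k]+10])[0]);r=55
    o=cv2.resize(im[v-r:v+r,u-r:u+r],None,fx=3.6,fy=3.6,interpolation=cv2.INTER_CUBIC)
    for z,c in((H[k],(255,255,0)),(H[k]+6,(0,0,255)))[:2]:
        cv2.polylines(o,[np.int32((proj(n,circ(*P,z,DIA[k]/2))-[u-r,v-r]+.5)*3.6)],1,c,1)
    ims.append(o)
cv2.imwrite(out,np.hstack(ims));s=sense();print(s['tool_pos'].round(1),s['tcp_rot'].round(1),s['finger_gap'])
E
python3 look.py a pics/g2.png
```

```text
[ 619.5 -135.4   85.2] [1.797e+02 1.000e-01 1.000e-01] 18.839859435474416
```

View pics/g2.png

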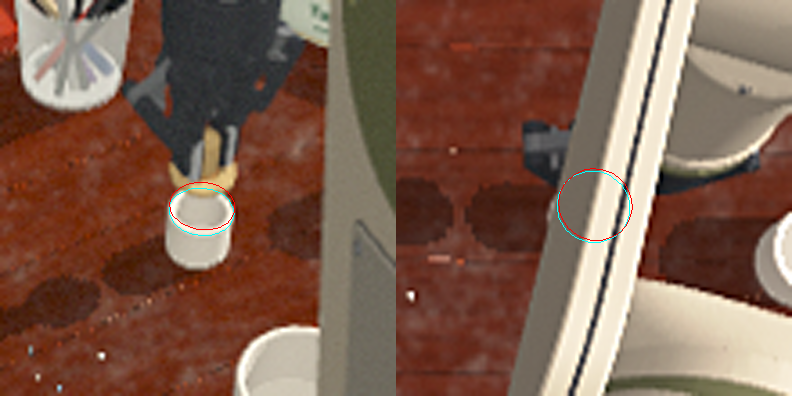

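The lid hangs level just above pot a's rim at about (203,190), and the projected rim matches in the scene view too. Lowering.

>>> servo_tool(
  motion=[
    [10,0,2.5,10,0,0,0],
    [10,0,0,10,0,0,0],
    [10,0,0,0,0,0,0],
  ],
)

```text
time: 5.6
tool_pos: [618.8, -135.1, 63.0]
tcp_rot: [179.8, 0.2, 0.2]
ft_force: [-0.3, -0.0, -0.7]
finger_gap: 18.8
```

>>> servo_tool(
  motion=[
    [10,0.5,3.5,2,0,0,0],
    [10,0,0,5,0,0,0],
    [10,0,0,0,0,0,0],
  ],
)

```text
time: 5.9
tool_pos: [618.8, -137.6, 54.4]
tcp_rot: [179.8, 0.3, 0.3]
ft_force: [-0.5, 0.5, -1.3]
finger_gap: 18.3
```

>>> servo_tool(
  motion=[
    [10,0.5,1,3,0,0,0],
    [10,0,0,3,0,0,0],
    [10,0,0,0,0,0,0],
  ],
)

```text
time: 6.2
tool_pos: [619.7, -138.9, 48.3]
tcp_rot: [179.8, 0.2, 0.3]
ft_force: [-1.1, 0.6, -0.2]
finger_gap: 19.1
```

>>> servo_tool(
  motion=[
    [36,0,0,0,0,0,0],
    [40,0,0,0,0,0,0],
    [40,0,0,0,0,0,0],
    [40,0,0,-25,0,0,0],
    [40,0,0,-40,0,0,0],
    [40,0,0,0,0,0,0],
  ],
)

```text
time: 6.8
tool_pos: [619.3, -138.5, 114.7]
tcp_rot: [179.8, 0.3, 0.3]
ft_force: [1.5, -0.5, 0.6]
finger_gap: 39.8
```

```bash
python3 look.py a pics/g3.png
```

```text
[ 616.4 -137.7  109.3] [179.9   0.7   0.3] 40.28908477647273
```

View pics/g3.png

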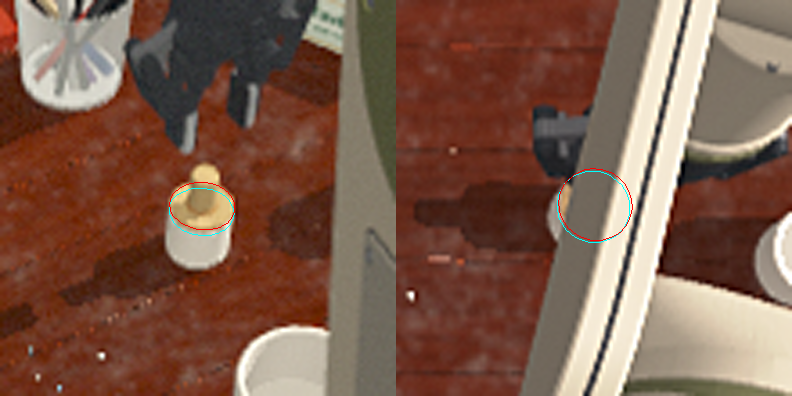

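Lid a is seated: its disc lies on the predicted circle at (203,207). On to lid b.

>>> servo_tool(
  motion=[
    [40,-33,-36,0,0,0.01,0.005],
    [40,-33,-36,0,0,0,0],
    [40,-33,-36,0,0,0,0],
    [40,-33,-36,0,0,0,0],
    [40,-33,-36,10,0,0,0],
    [40,0,0,20,0,0,0],
    [40,0,0,0,0,0,0],
    [40,0,0,0,0,0,0],
  ],
)

```text
time: 7.7
tool_pos: [440.0, 45.4, 67.7]
tcp_rot: [-179.9, 1.1, -0.1]
ft_force: [0.7, -0.1, 0.1]
finger_gap: 39.8
```

>>> servo_tool(
  motion=[
    [40,9,2,5,0,0.019,0],
    [40,0,0,15,0,0,0],
    [40,0,0,5,0,0,0],
    [40,0,0,0,0,0,0],
  ],
)

```text
time: 8.1
tool_pos: [452.3, 41.0, 44.0]
tcp_rot: [-179.9, -0.1, -0.3]
ft_force: [-0.1, -0.4, -0.1]
finger_gap: 40.1
```

>>> servo_tool(
  motion=[
    [40,-3,-2.5,5,0,0,0],
    [40,0,0,10,0,0,0],
    [40,0,0,3,0,0,0],
    [40,0,0,0,0,0,0],
  ],
)

```text
time: 8.5
tool_pos: [450.6, 43.1, 26.2]
tcp_rot: [-179.9, -0.2, -0.3]
ft_force: [-0.4, -0.5, 0.5]
finger_gap: 40.0
```

>>> servo_tool(
  motion=[
    [40,-1,0,4,0,0,0],
    [40,0,0,3,0,0,0],
    [40,0,0,0,0,0,0],
  ],
)

```text
time: 8.8
tool_pos: [449.5, 43.2, 18.7]
tcp_rot: [-179.9, -0.2, -0.3]
ft_force: [0.3, -0.7, 0.4]
finger_gap: 39.9
```

>>> servo_tool(
  motion=[
    [10,0,0,0,0,0,0],
    [10,0,0,0,0,0,0],
    [10,0,0,0,0,0,0],
    [10,0,0,0,0,0,0],
    [10,0,0,-20,0,0,0],
    [10,0,0,-40,0,0,0],
    [10,30,20,-30,0,0,0.005],
    [10,40,25,0,0,0,0],
    [10,40,25,0,0,0,0],
    [10,30,30,0,0,0,0],
  ],
)

```text
time: 9.8
tool_pos: [589.1, -57.5, 112.2]
tcp_rot: [-179.9, -0.2, -0.3]
ft_force: [0.3, 0.2, -0.3]
finger_gap: 18.4
```

>>> servo_tool(
  motion=[
    [10,0,40,0,0,0,-0.005],
    [10,0,40,0,0,0,0],
    [10,0,40,0,0,0,0],
    [10,0,40,0,0,0,0],
    [10,0,40,0,0,0,0],
    [10,0,0,0,0,0,0],
  ],
)

```text
time: 10.4
tool_pos: [592.4, -269.3, 110.9]
tcp_rot: [-180.0, -0.3, -0.0]
ft_force: [0.1, 0.6, -1.7]
finger_gap: 19.0
```

```bash
sed -i 's/r=55/r=int(sys.argv[3]) if len(sys.argv)>3 else 55/' look.py; python3 look.py b pics/g4.png
```

```text
[ 592.7 -265.1  110.6] [-1.798e+02 -2.000e-01  1.000e-01] 18.642797205733647
```

View pics/g4.png

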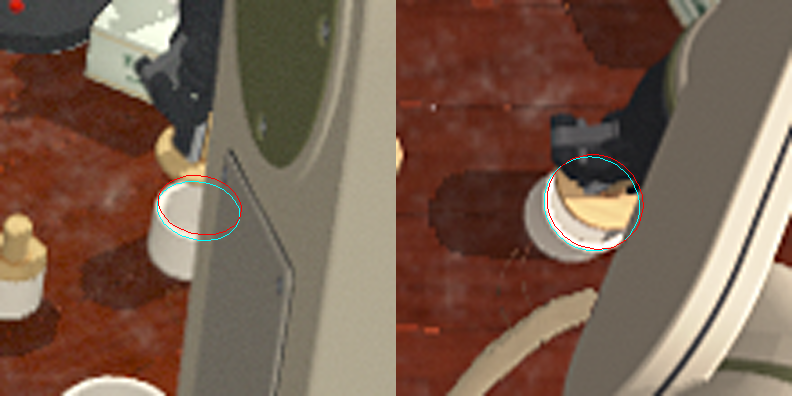

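>>> servo_tool(
  motion=[
    [10,-1,14,0,0,0,0],
    [10,0,0,0,0,0,0],
    [10,0,0,20,0,0,0],
    [10,0,0,10,0,0,0],
    [10,0,0,0,0,0,0],
  ],
)

```text
time: 11.0
tool_pos: [592.9, -275.5, 80.2]
tcp_rot: [-179.8, -0.3, 0.4]
ft_force: [-0.3, 0.3, 0.3]
finger_gap: 18.8
```

>>> servo_tool(
  motion=[
    [10,-1,4.5,5,0,0,0.007],
    [10,0,0,5,0,0,0],
    [10,0,0,0,0,0,0],
  ],
)

```text
time: 11.3
tool_pos: [592.5, -279.3, 70.5]
tcp_rot: [-179.8, -0.3, 0.0]
ft_force: [-0.8, 0.2, -0.4]
finger_gap: 18.4
```

>>> servo_tool(
  motion=[
    [10,-1,0.5,5,0,0,0],
    [10,0,0,5,0,0,0],
    [10,0,0,0,0,0,0],
  ],
)

```text
time: 11.6
tool_pos: [592.0, -280.2, 60.5]
tcp_rot: [-179.8, -0.3, 0.0]
ft_force: [-0.2, 1.1, -0.3]
finger_gap: 18.3
```

>>> servo_tool(
  motion=[
    [10,0,0,3,0,0,0],
    [10,0,0,3,0,0,0],
    [10,0,0,0,0,0,0],
  ],
)

```text
time: 11.9
tool_pos: [592.4, -280.4, 54.9]
tcp_rot: [-179.9, -0.4, 0.0]
ft_force: [-0.9, 0.7, 2.7]
finger_gap: 18.4
```

>>> servo_tool(
  motion=[
    [36,0,0,0,0,0,0],
    [40,0,0,0,0,0,0],
    [40,0,0,0,0,0,0],
    [40,0,0,-25,0,0,0],
    [40,0,0,-45,0,0,0],
    [40,0,-40,0,0,0,0],
    [40,0,-45,0,0,0,0],
    [40,0,-45,0,0,0,0],
    [40,-5,-45,0,0,0,0],
    [40,-5,-45,0,0,0,0],
  ],
)

```text
time: 12.9
tool_pos: [582.8, -60.4, 128.4]
tcp_rot: [-180.0, -0.6, -0.5]
ft_force: [1.5, 0.1, 0.4]
finger_gap: 40.1
```

```bash
python3 look.py b pics/g5.png
```

```text
[582.4 -56.5 128.1] [-179.8   -0.5   -0.2] 39.98215705011985
```

View pics/g5.png

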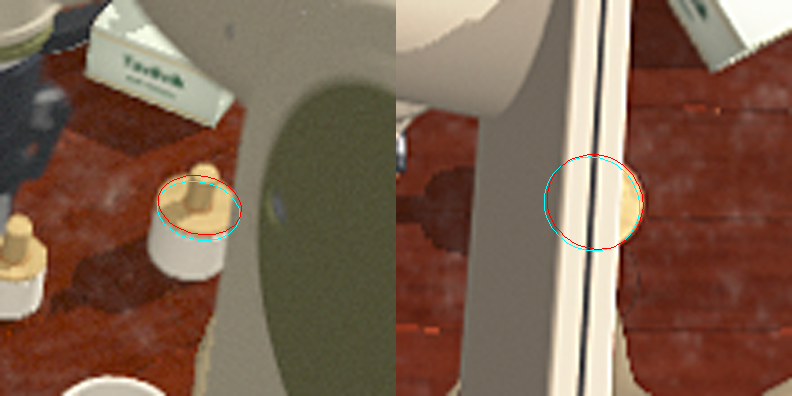

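Lid b is seated at (200,207). On to lid c.

>>> servo_tool(
  motion=[
    [40,-14,-45,0,0,-0.008,0],
    [40,-14,-45,0,0,0,0],
    [40,-14,-45,0,0,0,0],
    [40,-14,-45,0,0,0,0],
    [40,-14,-45,0,0,0,0],
    [40,-14,-45,0,0,0,0],
    [40,-14,-45,0,0,0,0],
    [40,-14,-45,0,0,0,0],
    [40,-8,-30,0,0,0,0],
    [40,0,0,0,0,0,0],
  ],
)

```text
time: 14.0
tool_pos: [463.7, 342.7, 130.3]
tcp_rot: [-179.8, -0.5, -0.4]
ft_force: [0.3, 0.2, -0.4]
finger_gap: 40.0
```

>>> servo_tool(
  motion=[
    [40,-7,-17,20,0.003,-0.008,-0.007],
    [40,0,0,30,0,0,0],
    [40,0,0,20,0,0,0],
    [40,0,0,10,0,0,0],
    [40,0,0,0,0,0,0],
  ],
)

```text
time: 14.5
tool_pos: [460.5, 359.3, 49.5]
tcp_rot: [-179.6, -0.3, 0.1]
ft_force: [-0.7, -0.1, 0.4]
finger_gap: 40.3
```

>>> servo_tool(
  motion=[
    [40,-4,-2,10,-0.007,-0.005,0],
    [40,0,0,10,0,0,0],
    [40,0,0,0,0,0,0],
  ],
)

```text
time: 14.8
tool_pos: [458.3, 361.0, 30.3]
tcp_rot: [-180.0, -0.1, -0.0]
ft_force: [0.2, -0.4, -0.9]
finger_gap: 39.8
```

>>> servo_tool(
  motion=[
    [40,-2,0,5,0,0,0],
    [40,0,0,4,0,0,0],
    [40,0,0,2,0,0,0],
    [40,0,0,0,0,0,0],
  ],
)

```text
time: 15.2
tool_pos: [457.1, 361.7, 19.8]
tcp_rot: [-179.9, -0.3, -0.0]
ft_force: [-0.0, 0.0, 0.7]
finger_gap: 39.8
```

>>> servo_tool(
  motion=[
    [10,0,0,0,0,0,0],
    [10,0,0,0,0,0,0],
    [10,0,0,0,0,0,0],
    [10,0,0,0,0,0,0],
    [10,0,0,-20,0,0,0],
    [10,0,0,-40,0,0,0],
    [10,0,35,-25,0,0,0],
    [10,0,45,0,0,0,0],
    [10,0,45,0,0,0,0],
    [10,0,30,0,0,0,0],
  ],
)

```text
time: 16.2
tool_pos: [456.8, 205.5, 108.7]
tcp_rot: [-179.9, -0.4, 0.4]
ft_force: [-0.9, 0.7, -0.1]
finger_gap: 18.7
```

>>> servo_tool(
  motion=[
    [10,-3,6,0,0,-0.006,0.005],
    [10,0,0,0,0,0,0],
    [10,0,0,15,0,0,0],
    [10,0,0,10,0,0,0],
    [10,0,0,0,0,0,0],
  ],
)

```text
time: 16.7
tool_pos: [453.9, 198.5, 81.6]
tcp_rot: [-179.9, -0.1, -0.1]
ft_force: [-0.3, 0.2, -0.7]
finger_gap: 18.8
```

```bash
python3 look.py c pics/g6.png
```

```text
[454.3 198.5  82.8] [-1.799e+02 -1.000e-01 -1.000e-01] 18.534252149047298
```

View pics/g6.png

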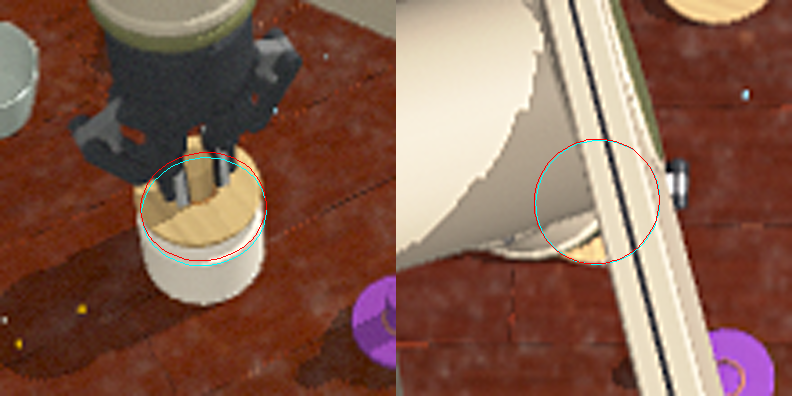

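Run:
```python
from h import *
P=(453.6,196.8);u,v=np.int32(proj("scene",[*P,62])[0]);f=lambda X:(proj("scene",X)-[u-55,v-55]+.5)*3.6
for z in(76,79,82):
    q=f(circ(454,198.3,z,37));print(z,q.min(0),q.max(0))
```

```text
76 [135.4411376  136.67317261] [262.63568291 245.93803592]
79 [134.95450236 133.90449543] [262.4562179  243.31818786]
82 [134.46562537 131.12268376] [262.27591813 240.68515567]
```

The lid is within about 1 mm of where the tool says it is. Correcting y by -1.7 mm and lowering.

>>> servo_tool(
  motion=[
    [10,-0.5,2,5,0,0,0],
    [10,0,0,5,0,0,0],
    [10,0,0,0,0,0,0],
  ],
)

```text
time: 17.1
tool_pos: [454.0, 197.5, 72.2]
tcp_rot: [-179.9, -0.2, 0.0]
ft_force: [-0.0, -0.8, -1.2]
finger_gap: 18.5
```

>>> servo_tool(
  motion=[
    [10,-0.5,1,4,0,0,0],
    [10,0,0,3,0,0,0],
    [10,0,0,2,0,0,0],
    [10,0,0,0,0,0,0],
  ],
)

```text
time: 17.5
tool_pos: [454.2, 197.1, 63.1]
tcp_rot: [-179.8, -0.2, 0.0]
ft_force: [0.8, 1.4, -1.2]
finger_gap: 18.5
```

>>> servo_tool(
  motion=[
    [10,-0.5,0.5,2,0,0,0],
    [10,0,0,0,0,0,0],
    [36,0,0,0,0,0,0],
    [40,0,0,0,0,0,0],
    [40,0,0,0,0,0,0],
    [40,0,0,-30,0,0,0],
    [40,0,0,-45,0,0,0],
    [40,30,10,0,0,0,0],
    [40,40,15,0,0,0,0],
    [40,40,15,0,0,0,0],
  ],
)

```text
time: 18.5
tool_pos: [563.3, 157.0, 140.7]
tcp_rot: [-179.8, -0.3, 0.3]
ft_force: [0.4, -0.7, 0.6]
finger_gap: 40.0
```

```bash
python3 look.py c pics/g7.png
```

```text
[565.1 154.9 138.9] [-1.798e+02 -2.000e-01  1.000e-01] 39.90822287691041
```

View pics/g7.png

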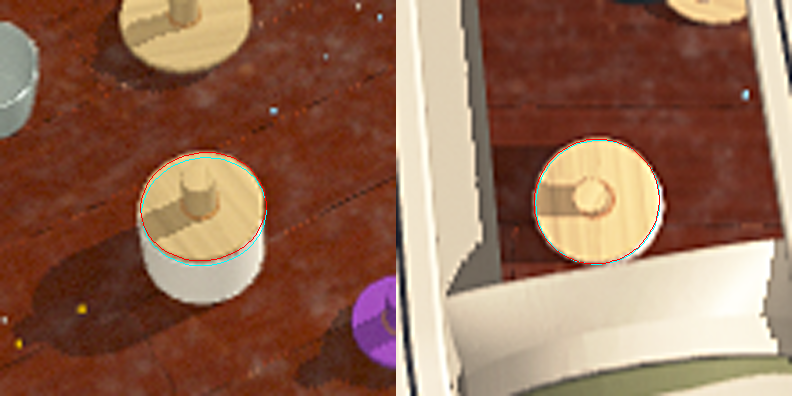

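Lid c is seated flat, with its disc on the predicted circle in both views. Lid d at (614.1, 131.2) is next.

>>> servo_tool(
  motion=[
    [40,40,19,20,0,0,0],
    [40,8,4,30,0,0,0],
    [40,0,0,30,0,0,0],
    [40,0,0,10,0,0,0],
    [40,0,0,0,0,0,0],
  ],
)

```text
time: 19.1
tool_pos: [611.8, 131.9, 46.4]
tcp_rot: [-179.9, -0.1, -0.0]
ft_force: [0.5, 0.2, 0.3]
finger_gap: 39.9
```

>>> servo_tool(
  motion=[
    [40,2,0.5,10,0,0,0],
    [40,0,0,8,0,0,0],
    [40,0,0,4,0,0,0],
    [40,0,0,0,0,0,0],
  ],
)

```text
time: 19.5
tool_pos: [615.4, 132.8, 27.0]
tcp_rot: [-179.8, -0.4, 0.1]
ft_force: [-0.7, 0.7, -0.3]
finger_gap: 40.4
```

>>> servo_tool(
  motion=[
    [40,-1,1.5,4,-0.003,-0.006,0],
    [40,0,0,3,0,0,0],
    [40,0,0,1,0,0,0],
    [40,0,0,0,0,0,0],
  ],
)

```text
time: 19.9
tool_pos: [615.6, 131.5, 20.2]
tcp_rot: [-180.0, -0.2, 0.1]
ft_force: [0.1, 0.6, -0.0]
finger_gap: 40.0
```

>>> servo_tool(
  motion=[
    [40,-1.5,0,1,0,0,0],
    [10,0,0,0,0,0,0],
    [10,0,0,0,0,0,0],
    [10,0,0,0,0,0,0],
    [10,0,0,0,0,0,0],
    [10,0,0,0,0,0,0],
  ],
)

```text
time: 20.5
tool_pos: [614.3, 131.5, 19.6]
tcp_rot: [-180.0, -0.2, 0.1]
ft_force: [0.1, 0.0, -0.8]
finger_gap: 18.9
```

>>> servo_tool(
  motion=[
    [10,0,0,-20,0,0,0],
    [10,0,0,-40,0,0,0],
    [10,0,0,-40,0,0,0],
    [10,-27,38,0,0,0,0],
    [10,-27,38,0,0,0,0],
    [10,-27,38,0,0,0,0],
    [10,-27,38,0,0,0,0],
    [10,-27,38,0,0,0,0],
    [10,-15,30,0,0,0,0],
    [10,0,0,0,0,0,0],
  ],
)

```text
time: 21.5
tool_pos: [459.0, -95.1, 122.6]
tcp_rot: [179.9, -0.3, 0.3]
ft_force: [0.3, 0.1, -0.5]
finger_gap: 18.6
```

>>> servo_tool(
  motion=[
    [10,-9,9,0,0,-0.005,0.005],
    [10,0,0,15,0,0,0],
    [10,0,0,15,0,0,0],
    [10,0,0,0,0,0,0],
  ],
)

```text
time: 21.9
tool_pos: [449.5, -105.3, 92.7]
tcp_rot: [179.9, -0.1, -0.0]
ft_force: [0.1, 0.1, 0.4]
finger_gap: 18.3
```

>>> servo_tool(
  motion=[
    [10,0,0,10,0,0,0],
    [10,0,0,4,0,0,0],
    [10,0,0,0,0,0,0],
  ],
)

```text
time: 22.2
tool_pos: [450.2, -104.6, 78.6]
tcp_rot: [179.9, -0.1, 0.1]
ft_force: [0.4, -0.7, -0.7]
finger_gap: 18.7
```

>>> servo_tool(
  motion=[
    [10,-1,1,4,0,0,0],
    [10,0,0,3,0,0,0],
    [10,0,0,2,0,0,0],
    [10,0,0,0,0,0,0],
  ],
)

```text
time: 22.6
tool_pos: [449.8, -105.6, 69.7]
tcp_rot: [179.8, -0.1, 0.1]
ft_force: [0.1, 0.5, -0.9]
finger_gap: 18.5
```

Lower the last 2 mm, release, rise, and retreat towards −y behind the pots for a clear view.

>>> servo_tool(
  motion=[
    [10,-0.5,0,2,0,0,0],
    [10,0,0,0,0,0,0],
    [36,0,0,0,0,0,0],
    [40,0,0,0,0,0,0],
    [40,0,0,0,0,0,0],
    [40,0,0,-30,0,0,0],
    [40,0,0,-50,0,0,0],
    [40,0,0,-50,0,0,0],
    [40,0,45,-30,0,0,0],
    [40,0,45,0,0,0,0],
  ],
)

```text
time: 23.6
tool_pos: [448.7, -189.3, 231.0]
tcp_rot: [179.9, -0.0, 0.5]
ft_force: [1.4, -0.4, 1.4]
finger_gap: 40.2
```

>>> servo_tool(
  motion=[
    [40,-20,45,-20,0,0,0],
    [40,-20,45,-10,0,0,0],
    [40,-20,45,0,0,0,0],
    [40,-20,45,0,0,0,0],
    [40,-20,45,0,0,0,0],
    [40,-20,45,0,0,0,0],
    [40,-20,45,0,0,0,0],
    [40,-20,45,0,0,0,0],
    [40,-20,45,0,0,0,0],
    [40,0,0,0,0,0,0],
  ],
)

```text
time: 24.6
tool_pos: [269.6, -602.6, 263.2]
tcp_rot: [179.5, -0.4, 0.5]
ft_force: [0.1, 1.2, 0.1]
finger_gap: 40.1
```

Run:
```python
from h import *
P=dict(a=(619.3,-138.4),b=(591.7,-280),c=(453.6,196.8),d=(449.2,-105.4))
o=[]
for n,(x1,y1,x2,y2) in(("top",(190,180,490,325)),("scene",(200,160,480,330))):
    S=790/(x2-x1);s=snapshot(n)
    if n=="top": s0=s; cv2.imwrite("pics/top_end.png",s)
    im=cv2.resize(s[y1:y2,x1:x2],None,fx=S,fy=S,interpolation=cv2.INTER_CUBIC)
    if n=="scene": im=cv2.resize(s[y1:y2,x1:x2],None,fx=1.28,fy=1.28)
    else:
        for k in P:
            for z,r,c in((H[k]+6,DIA[k]/2,(255,255,0)),(H[k]+36,10,(0,0,255))): cv2.polylines(im,[np.int32((proj(n,circ(*P[k],z,r))-[x1,y1]+.5)*S)],1,c,1)
    if im.shape[1]<790: im=cv2.copyMakeBorder(im,0,0,0,790-im.shape[1],cv2.BORDER_CONSTANT)
    o.append(im)
cv2.imwrite("pics/end.png",np.vstack([i[:,:790] for i in o])[:600]);s=sense();print(s['tool_pos'],s['time'])
a=cv2.imread("pics/top0.png").astype(int);d=abs(a-s0).max(2)
for n,(u,v) in dict(cup=(216,213),mat=(268,157)).items(): print(n,d[v-24:v+24,u-24:u+24].mean())
```

```text
[ 272.51264053 -599.2907579   264.50093797] 24.7
cup 3.8663194444444446
mat 4.140625
```

View pics/end.png

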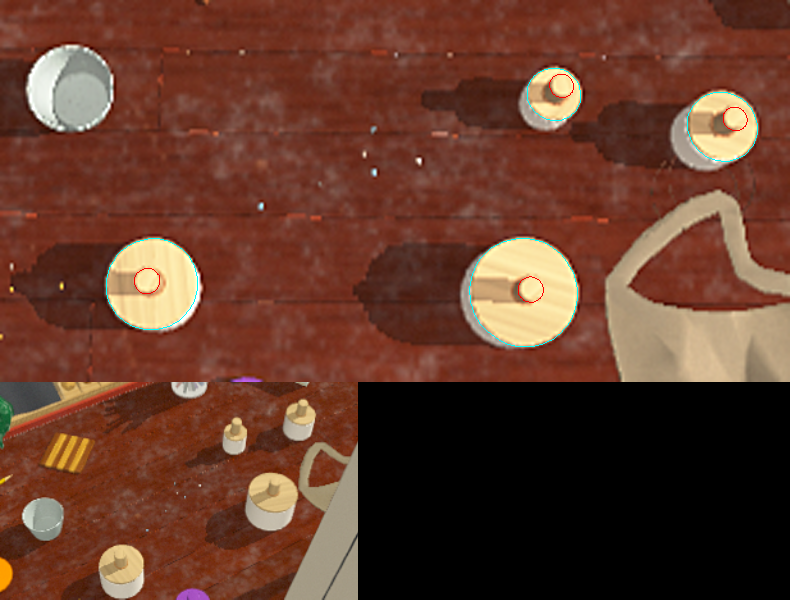

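All four discs and knobs match the predicted home circles, and the cup and coaster haven't moved. Handing in.

```bash
python3 -c "from bench import *; print(hand_in())"
```

```text
the job is handed in; nothing more can be done
None
```

All four lids are on their own pots, knob up, and the job was handed in at about 24.7 s on the robot's clock, well under the 91 s limit. `hand_in()` gives no verdict.

- **Method:** I located the lids and pots from the top camera, picked each lid by its knob, lowered it into its pot and released it, in the order a, b, c, d. I then moved the arm well clear.
- **Final check:** in the last top picture every disc and knob lies on its predicted home outline, within about 1–2 mm. The lids look level in the scene picture too.
- **Cup, coaster and look-alikes:** the cup and coaster show no visible change from the first picture. I never reached for the coloured look-alikes.
- **Disagreement:** the scene camera placed pots a and b about 2 mm differently from the top camera. That is within the stated calibration accuracy, so I went by the top camera.
- **Not measured:** I judged tilt and height above the rim by eye, from the overlaid outlines, not by separate measurement.

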